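# Pin the bin rack's keeper bar shut

### The job

The keeper bar of the little pine bin rack is hanging open. Swing it shut across the front of the bins until it stops with its lug in the fork, then take the knob-headed steel pin out of the pencil block and push it straight down (do not just drop it) through the fork and the lug until its collar sits fully home on top of the fork. Let go of it there, and leave the other things on the cart standing where they are.

Things in the scene. Friction and masses are not known exactly. Their poses are not given: they have to be found in the camera images.
- rack: Slatted pine bin rack fixed to the deck, 220 deep x 278 wide x 116 mm high (four 28 mm corner posts), with two wicker-look bins, tops 97 mm above the deck. Origin: centre of its underside, on the deck. -x is its front (roughly to the robot), y its width, z up. On the front of its right (-y) post is a steel fork, on its left (+y) post the keeper bar's hinge.
- fork_mouth (a point): Centre of the fork's pin hole at the upper leaf's top face, 116 mm above the deck; axes parallel to the rack's. Two level steel leaves, 36 x 34 mm, 8 mm thick, 16 mm apart one above the other, open to the front, with 12.5 mm vertical through holes, 1 mm chamfers. The post's front face is 22 mm behind the hole's axis; the post is no higher than the upper leaf.
- fork_catch (a point): Centre of the hole in the fork's lower leaf, 28 mm below fork_mouth. Here two sprung brass rollers stand into the hole and grip the pin's shank: set in gently, the pin stops about 13 mm short of home; the rest takes a push of about 4 to 12 N, and the rollers then hold it.
- keeper_hinge (a point): Point on the vertical hinge axis of the keeper bar, at the bar's mid-height, 100 mm above the deck; axes parallel to the rack's.
- keeper (a joint): Angle of the keeper bar (rad): 0 = shut against its stop, bar parallel to the rack's y axis with the lug's hole exactly in line with the fork's holes; growing as the bar's free end swings out to the rack's front. It starts between 0.25 and 0.55, has light hinge friction (under 1 N at 200 mm from the hinge) and stays where it is left.
- bar_mid (a point): Middle of the keeper bar, 125 mm from the hinge axis, 100 mm above the deck. The bar is pine, 16 mm thick, 28 mm high (86 to 114 mm above the deck), and runs from 20 to 230 mm from the hinge axis; steel straps and bolt heads stand up to 3 mm proud of its faces at 22 to 68 and 182 to 228 mm. Axes as lug_hole.
- lug_hole (a point): Centre of the 12.5 mm vertical hole in the keeper bar's steel lug (32 x 32 mm, 12 mm thick), at mid-thickness, 250 mm from the hinge axis, 100 mm above the deck. Axes as the bar's: y along the bar from lug to hinge, z up.
- pin: Steel pin, about 60 g: shank 10 mm thick, 44 mm long below the collar, its last 8 mm tapered to 6 mm; collar 24 mm wide, 4 mm thick; above it a ribbed round knob 18 mm wide, 24 mm high. Origin: on its axis at the collar's underside (the face that seats on the fork); z up along it to the knob. It starts upright in a hole of the pencil block, collar on the block's top.
- block: Pine pencil block, 160 x 50 x 55 mm, fixed to the deck, origin: centre of its underside; x along its length, z up. Three vertical holes, 12.5 mm wide and 48 mm deep, along its length at x = -50, 0 and +50 mm. The pin is in one, the pencil in another.
- pencil: Stub of a thick grey pencil, 11 mm in diameter, 98 mm long, standing point up in a hole of the pencil block, 50 mm of it showing. Origin: centre of its foot, z up along it.
- mug: Navy ceramic mug, 82 mm in diameter, 95 mm high, handle at its +y. Origin: centre of its underside, z up.
- jar: Open clear glass jar of rubber bands, 78 mm in diameter, 100 mm high. Origin: centre of its underside, z up.
- sharpener: Aluminium hand-crank pencil sharpener, about 140 long x 60 wide x 96 mm high, crank with a black knob at its +x end. Origin: centre of its underside, z up.
Mind the look-alikes: they are no part of the job. There is more than one size of the pin; the job needs the smaller.

How it is judged:
By the outcome, as a careful person would: the job done as asked, in the order asked, and still so for the second after the job is handed in, with the robot touching nothing.
It also fails if it takes over 67 s, if anything falls off the work surface, if the arm or the gripper's body presses on something with over 40 N, if the wrist force passes 120 N, or if a joint passes its speed limit or range.

### The arm

A 6-joint arm with a two-finger parallel gripper is mounted at the origin on the work surface. World frame = base frame: x ahead of the robot, y to its left, z up, the work surface at z = 0. Lengths are in m, angles in rad, forces in N, time in s.
With the tool pointing down it reaches from about 0.35 to 0.975 m from the base axis. Payload 4.9 kg.
Tool frame: the origin (TCP) lies on the mounting face of the last link; the fingertips stand 173 mm ahead of it and the grasp point (between the pads) lies 155 mm ahead of it; z points along the fingers, y is the direction in which the jaws open and shut (so a half turn about z gives the same grasp; the last joint's range is limited). The gripper opens to 85 mm and grips with 20 to 120 N. Pads are 22 mm wide; open, the fingers measure 114 mm over their backs; the gripper's body (76 mm by 85 mm) begins 54 mm behind the grasp point. The pads swing forward as they close: fully open they stand 13 mm farther back than shut.
Start: joints at [1.034, 0.053, 1.613, -0, 1.476, -0.119], TCP at [0.254, 0.571, 0.405] pointing down, gripper open.
Joint ranges: [-3.01, 3.01], [-1.01, 2.22], [0.06, 2.58], [-1.02, 4.17], [0.09, 2.62], [-3.14, 3.14]. Speed limits (rad/s): [2.57, 2.57, 3.14, 3.14, 3.14, 3.14].

### API

Orientations are given as a unit quaternion [w, x, y, z].
In Python, from plant import manip gives the robot as it stands.
- The arm moves only by the tool play_rows, never from a script. Its argument "increments" is a list of rows, each an object with "offset": the shift along the tool's x, y, z in mm, a list of three; "twist": the turn about the tool's z in rad; "grip": the opening, from 0 (shut) to 1 (fully open). In form: [{"offset": [dx, dy, dz], "twist": twist, "grip": grip}, ...]. A call has 1 to 5 rows; each row is the pose to reach, as a shift and turn from the pose commanded when the call began, along the tool's axes at that moment; what a row does not reach only later rows make up. A row lasts 1/12 s, in which the tool goes at most 41.7 mm and 7.16 degrees, less where a joint would pass 70% of its speed; a pose out of reach is approached as far as the arm can. A call with a gripper value outside its range is refused whole. The fingers move at their own pace and stop on an object; the grip force is fixed at half the most. Time passes only in rows, so rows that repeat a pose let the fingers close. It gives the time, the measured TCP pose, the force and the opening at its end, in the units of the state.
- manip.state(): the state, without advancing time (a new reading comes with each control period).
- manip.grab_frame(name): name is "side" or "top"; returns the picture (480x640x3 uint8, blue, green, red); there is no depth.
- manip.get_calibration(name): a dict with "fx", "fy", "cx", "cy" (pixels), "k1" (the pictures are not rectified: a ray, as slopes to the right and down, at radius r is drawn at 1 + k1 r^2 times it, then the intrinsics apply), "T" (4x4, takes a point from camera to world coordinates). Camera axes: x right, y down, z forward; pixel columns grow to the right and rows downward; lengths in m; the calibration is good to about 2 mm. A picture is of the moment at which its call begins. get_calibration takes no time and is no camera call.
- manip.job_done(): hands the job in, once; it reports no verdict.
Trained networks look in the newest picture that a camera, given by its name, has taken for a name from the list of things; names that differ only in an ending like _2 or _b are one class to them, and where a whole thing is asked for, a point or a joint stands for the part that bears it (a point fixed in the world has none). Each returns a list of dicts, best first, with "p" (0 to 1); they miss things now and then, are a little off and sometimes report something else, mostly with a low value. They report only what shows in the picture. A call takes as long as a camera call. They do not tell look-alikes from the thing itself.
- manip.boxes_of(query, camera): "xyz" ([x, y, z] in m, in the coordinates of the camera as it stood for that picture, good to about 4 mm: the middle of the surface that is visible of it).
- manip.tip_of(query, camera): "xyz" ([x, y, z] in m, in the coordinates of the camera as it stood for that picture, good to about 4 mm: a listed point, or the origin of a listed thing).
The state is a dict: "time": time; "joint_pos": joint angles; "joint_vel": joint speeds; "joint_efforts": joint torques, N m; "tool_pos": TCP position; "tool_rot": TCP orientation; "contact_force": force on the tool from outside, world axes, zero at the start; "ft_torque": the same for the moment, N m; "gripper_width": opening from 0.0 (shut) to 1.0 (fully open).
Only numpy, scipy, OpenCV 4.12 (cv2) and the standard library are available. Lean on these libraries where they do the work, as an engineer would, in place of code of your own. Each camera call takes 0.05 s, during which the arm holds its last target. There are 200 camera calls.

## Working session

There is one attempt and no reset: what is moved stays moved. The work goes in short steps, Python scripts to look and compute and a tool call to move; the robot and the scene stay as the last step left them, time stands still between calls to the robot, and variables do not carry over. Pictures are saved under pics/ and viewed, about 8 in all and at most 12, crops included, and the job is handed in when it is done.

Besides the shell and the picture viewer there is one more tool, called as name(argument=value, ...) on one line, values as JSON. play_rows: Moves the arm, as the interface text tells. Its arguments: {"type":"object","properties":{"increments":{"type":"array"}},"required":["increments"]}

```bash
ls; mkdir -p pics; cat > h.py <<'E'
from plant import manip
import numpy as np, cv2
from scipy.spatial.transform import Rotation as R
def cal(n):
    c=manip.get_calibration(n); return c,np.array(c["T"])
def w(n,p):
    T=cal(n)[1]; return T[:3,:3]@np.array(p)+T[:3,3]
def pix(n,P):
    c,T=cal(n); q=T[:3,:3].T@(np.array(P)-T[:3,3]); s=q[:2]/q[2]; s=s*(1+c["k1"]*(s@s)); return np.array([c["fx"]*s[0]+c["cx"],c["fy"]*s[1]+c["cy"]])
def ray(n,uv):
    c,T=cal(n); K=np.array([[c["fx"],0,c["cx"]],[0,c["fy"],c["cy"]],[0,0,1.]])
    d=np.array([(uv[0]-c["cx"])/c["fx"],(uv[1]-c["cy"])/c["fy"]]); s=d.copy()
    for _ in range(20): s=d/(1+c["k1"]*(s@s))
    v=T[:3,:3]@np.array([s[0],s[1],1]); return T[:3,3],v/np.linalg.norm(v)
def atz(n,uv,z):
    o,v=ray(n,uv); return o+v*(z-o[2])/v[2]
def tri(obs):
    A=np.zeros((3,3));b=np.zeros(3)
    for n,uv in obs:
        o,v=ray(n,uv);M=np.eye(3)-np.outer(v,v);A+=M;b+=M@o
    return np.linalg.solve(A,b)
def toolshift(P):  # world TCP target -> tool-axis mm offset from measured pose
    s=manip.state(); q=s["tool_rot"]; r=R.from_quat([q[1],q[2],q[3],q[0]])
    return r.inv().apply(np.array(P)-s["tool_pos"])*1000
E
python3 - <<'E'
from h import *
np.set_printoptions(precision=4,suppress=True)
s=manip.state(); print({k:np.round(v,4) for k,v in s.items()})
for n in("side","top"):
    c,T=cal(n); print(n,c["fx"],c["cx"],c["cy"],c["k1"]); print(T)
    cv2.imwrite(f"pics/{n}0.png",manip.grab_frame(n))
    for q in["rack","fork_mouth","fork_catch","keeper_hinge","bar_mid","lug_hole","pin","block","pencil","mug","jar","sharpener"]:
        for d in manip.tip_of(q,n)[:4]:
            P=w(n,d["xyz"]); print(q,round(d["p"],2),P,pix(n,P).round())
E
```

```text
pics
{'time': np.float64(0.0), 'joint_pos': array([ 1.034 ,  0.0534,  1.6143, -0.    ,  1.476 , -0.119 ]), 'joint_vel': array([-0.0009, -0.002 ,  0.0018, -0.0004,  0.0005,  0.0014]), 'joint_efforts': array([  0.0002, -39.3712, -37.0162,  -0.0001,   0.0071,   0.    ]), 'tool_pos': array([0.2535, 0.571 , 0.4034]), 'tool_rot': array([-0.0003,  0.2074,  0.9783, -0.001 ]), 'contact_force': array([-0.064 ,  0.4413,  0.0983]), 'ft_torque': array([ 0.0472,  0.0346, -0.0213]), 'gripper_width': np.float64(0.9978)}
side 441.029588915599 319.65589304342046 230.8320196006733 -5.870346882254214e-05
[[ 0.891  -0.2831  0.355   0.2754]
 [-0.4538 -0.5312  0.7155 -0.6539]
 [-0.014  -0.7986 -0.6017  0.613 ]
 [ 0.      0.      0.      1.    ]]
rack 0.55 [ 0.7271 -0.009  -0.0005] [372. 240.]
rack 0.36 [0.6279 0.1391 0.0981] [303. 183.]
fork_mouth 0.77 [ 0.574  -0.1004  0.1106] [332. 243.]
fork_catch 0.9 [ 0.5733 -0.105   0.0846] [332. 256.]
fork_catch 0.51 [ 0.6906 -0.2947  0.0015] [443. 334.]
keeper_hinge 0.63 [0.6253 0.1423 0.0975] [301. 182.]
bar_mid 0.88 [0.5378 0.0504 0.0989] [281. 212.]
lug_hole 0.6
[... 587 characters left out ...]
203.]
fork_mouth 0.79 [ 0.568  -0.0966  0.1145] [357. 260.]
fork_mouth 0.73 [0.6728 0.3464 0.0029] [157. 224.]
fork_catch 0.6 [ 0.5685 -0.1032  0.0873] [359. 263.]
keeper_hinge 0.68 [0.6189 0.1438 0.099 ] [241. 238.]
bar_mid 0.88 [0.535  0.0524 0.0939] [285. 278.]
lug_hole 0.72 [ 0.45   -0.0439  0.1038] [331. 318.]
pin 0.73 [ 0.5902 -0.3978  0.0619] [496. 256.]
pin 0.56 [ 0.5639 -0.3124  0.0598] [456. 268.]
block 0.56 [ 0.5164 -0.3169 -0.0009] [453. 294.]
pencil 0.62 [ 0.4653 -0.3175  0.0057] [455. 317.]
pencil 0.45 [ 0.5138 -0.3163 -0.001 ] [453. 295.]
mug 0.56 [0.5142 0.3528 0.0014] [150. 294.]
jar 0.94 [ 0.6892 -0.2875  0.0056] [437. 218.]
sharpener 0.64 [0.6719 0.3466 0.0028] [157. 224.]
```

```bash
python3 - <<'E'
import cv2,numpy as np
a=cv2.imread("pics/side0.png")[130:430,200:520]; b=cv2.imread("pics/top0.png")[180:380,220:540]
cv2.imwrite("pics/c1.png",cv2.resize(a,None,fx=1.9,fy=1.9,interpolation=2)); cv2.imwrite("pics/c2.png",cv2.resize(b,None,fx=2.4,fy=2.4,interpolation=2))
E
```

```text
(no output)
```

View pics/c1.png

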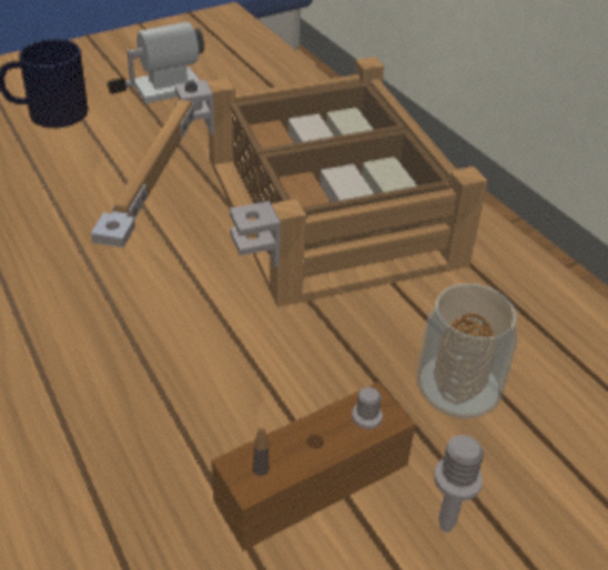

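View pics/c2.png

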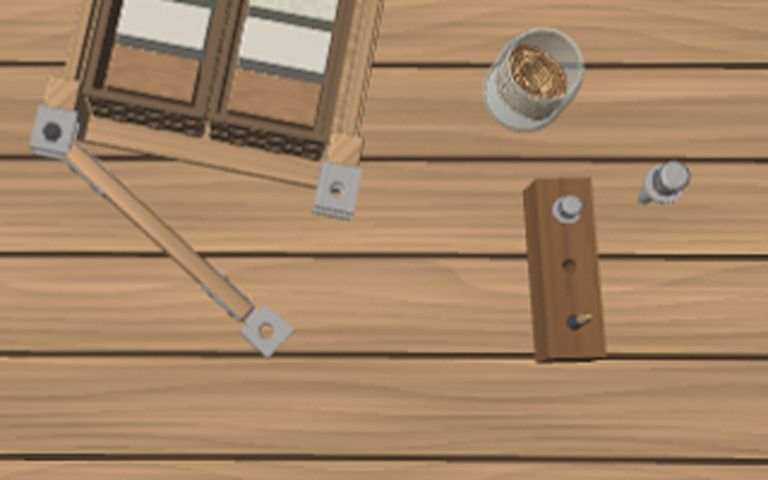

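The side crop shows the keeper bar hanging open, lug at side px (260,250) and top px (331,318). The fork hole is at side (334,243) and top (361,258).

Candidates for the pin:
- **Pin in the block:** small, side (394,340), top (457,267).
- **Pin standing free:** larger, side (442,375), top (497,256).
- **Pencil:** side (337,367), top (460,314).

I choose the small one in the block, since the task puts the pin there and asks for the smaller size.

```bash
python3 - <<'E'
from h import *
np.set_printoptions(precision=4,suppress=True)
s2=lambda x,y:("side",(200+(x+.5)/1.9-.5,130+(y+.5)/1.9-.5)); t2=lambda x,y:("top",(220+(x+.5)/2.4-.5,180+(y+.5)/2.4-.5))
for n,a,b in[("fork",(254,215),(338,188)),("lug",(113,227),(266,330)),("hinge",(191,88),(52,131)),("knobtop",(368,394),(570,205)),("collar",(367,415),(567,210)),("bigknob",(462,446),(674,176))]:
    P=tri([s2(*a),t2(*b)]); print(n,P,pix("side",P)-s2(*a)[1],pix("top",P)-t2(*b)[1])
# repeat network readings, averaged
for n in("side","top"):
    for q in["fork_mouth","fork_catch","keeper_hinge","bar_mid","lug_hole","pin"]:
        L=[]
        for _ in range(4):
            manip.grab_frame(n)
            L+=[w(n,d["xyz"]) for d in manip.tip_of(q,n) if d["p"]>.5]
        print(n,q,np.array(L)[:8])
E
```

```text
fork [ 0.5743 -0.1044  0.1137] [-0.6015  0.1733] [ 0.1708 -0.524 ]
lug [ 0.4535 -0.0425  0.1006] [-0.4308  0.1214] [ 0.0755 -0.3953]
hinge [0.6231 0.1422 0.1143] [-0.4027  0.1154] [ 0.1319 -0.4355]
knobtop [ 0.5671 -0.3105  0.0784] [-0.4573  0.1215] [ 0.1263 -0.3166]
collar [ 0.5669 -0.3132  0.0554] [-0.3047  0.0811] [ 0.0826 -0.2118]
bigknob [ 0.5884 -0.3953  0.1005] [-0.205  0.047] [ 0.0618 -0.1232]
side fork_mouth [[ 0.5767 -0.1037  0.111 ]
 [ 0.5725 -0.1035  0.1119]
 [ 0.5191 -0.3151 -0.0009]
 [ 0.5757 -0.1022  0.1128]
 [ 0.7242 -0.0042 -0.0001]
 [ 0.5756 -0.104   0.1159]]
side fork_catch [[ 0.5763 -0.1059  0.086 ]
 [ 0.5763 -0.1068  0.089 ]
 [ 0.6277  0.1394  0.0984]
 [ 0.5391  0.0484  0.0964]
 [ 0.5717 -0.1062  0.0854]
 [ 0.5747 -0.108   0.0874]]
side keeper_hinge [[0.6266 0.1412 0.0989]
 [0.6249 0.1414 0.0992]
 [0.6267 0.1431 0.0987]
 [0.6246 0.1394 0.1027]]
side bar_mid [[ 0.5377  0.0483  0.096 ]
 [ 0.5738 -0.1066  0.0864]
 [ 0.5417  0.0492  0.0976]
 [ 0.5383  0.0492  0.0957]
 [ 0.5403  0.0453  0.1002]]
side lug_hole [[ 0.4533 -0.0476  0.0972]
 [ 0.4512 -0.0481  0.0981]
 [ 0.
[... 447 characters left out ...]
5693 -0.1044  0.089 ]
 [ 0.5664 -0.1073  0.0896]
 [ 0.5679 -0.1054  0.0873]
 [ 0.5658 -0.1046  0.0863]]
top keeper_hinge [[0.6132 0.1437 0.0992]
 [0.6188 0.1445 0.0975]
 [0.6188 0.1445 0.0998]
 [0.6188 0.146  0.0998]]
top bar_mid [[0.5353 0.0533 0.0975]
 [0.5377 0.0505 0.0985]
 [0.5344 0.0513 0.0947]
 [0.5344 0.0495 0.0979]]
top lug_hole [[ 0.4514 -0.0437  0.1032]
 [ 0.6705  0.343   0.0032]
 [ 0.4528 -0.0471  0.1044]
 [ 0.4516 -0.0441  0.1054]
 [ 0.4497 -0.0442  0.1031]
 [ 0.5087  0.3523  0.0007]]
top pin [[ 0.5885 -0.395   0.0621]
 [ 0.5636 -0.3129  0.0613]
 [ 0.5893 -0.3958  0.0652]
 [ 0.5617 -0.3118  0.0618]
 [ 0.5912 -0.3945  0.0634]
 [ 0.566  -0.3147  0.0556]
 [ 0.5654 -0.307   0.0575]]
```

```bash
python3 - <<'E'
from h import *
print(toolshift([0.480,0.065,0.300]).round(1))
H=np.array([.622,.143])
for a in (.526,.3,.15,.05,0):  # finger track r=150, tool centre 20mm front of bar centre
    t=a+.2; d=np.array([-np.sin(t),-np.cos(t)]); n=np.array([np.cos(t),-np.sin(t)]); P=H+.15*d-.02*n
    print(a,P.round(4),toolshift([*P,.248]).round(1))
E
```

```text
[-412.3 -370.8  104.7]
0.526 [0.5075 0.0441] [-445.9 -378.8  156.7]
0.3 [0.5325 0.021 ] [-478.2 -389.8  156.7]
0.15 [0.5518 0.009 ] [-500.7 -392.9  156.7]
0.05 [0.5655 0.0026] [-515.8 -393.2  156.7]
0 [ 0.5726 -0.    ] [-523.4 -392.7  156.7]
```

play_rows(increments=[{"offset":[0,-40,0],"twist":0,"grip":0},{"offset":[-10,-80,0],"twist":0,"grip":0},{"offset":[-20,-120,0],"twist":0,"grip":0},{"offset":[-40,-155,0],"twist":0,"grip":0},{"offset":[-60,-190,0],"twist":0,"grip":0}])

```text
time: 6.52
tool_pos: [0.2306, 0.3717, 0.4044]
tool_rot: [0.0, 0.206, 0.978, -0.0]
contact_force: [1.5, -0.4, 0.7]
gripper_width: 0.3
```

play_rows(increments=[{"offset":[-36,-18,0],"twist":0,"grip":0},{"offset":[-72,-36,0],"twist":0,"grip":0},{"offset":[-108,-54,0],"twist":0,"grip":0},{"offset":[-144,-72,10],"twist":0,"grip":0},{"offset":[-180,-90,20],"twist":0,"grip":0}])

```text
time: 6.93
tool_pos: [0.3601, 0.2162, 0.3858]
tool_rot: [0.002, 0.207, 0.978, 0.001]
contact_force: [0.7, -0.2, 0.4]
gripper_width: -0.002
```

play_rows(increments=[{"offset":[-36,-18,17],"twist":0,"grip":0},{"offset":[-72,-36,34],"twist":0,"grip":0},{"offset":[-108,-54,50],"twist":0,"grip":0},{"offset":[-144,-72,67],"twist":0,"grip":0},{"offset":[-172,-91,85],"twist":0,"grip":0}])

```text
time: 7.35
tool_pos: [0.4789, 0.0663, 0.302]
tool_rot: [0.001, 0.208, 0.978, 0.0]
contact_force: [1.0, 0.7, 0.5]
gripper_width: -0.0
```

```bash
python3 - <<'E'
from h import *
s=manip.state(); print(s["tool_pos"],s["contact_force"],s["gripper_width"])
H=np.array([.622,.143])
for a in (.526,.3,.15,.05,0,-.03):
    t=a+.2; d=np.array([-np.sin(t),-np.cos(t)]); n=np.array([np.cos(t),-np.sin(t)]); P=H+.15*d-.02*n
    print(a,P.round(4),toolshift([*P,.250]).round(1))
E
```

```text
[0.47890834 0.06630316 0.30200689] [1.0167528  0.67413871 0.45625257] -0.000390343606961033
0.526 [0.5075 0.0441] [-35.   -8.8  52.1]
0.3 [0.5325 0.021 ] [-67.3 -19.7  52.2]
0.15 [0.5518 0.009 ] [-89.8 -22.9  52.2]
0.05 [0.5655 0.0026] [-104.9  -23.1   52.2]
0 [ 0.5726 -0.    ] [-112.4  -22.6   52.3]
-0.03 [ 0.5769 -0.0015] [-116.9  -22.2   52.3]
```

play_rows(increments=[{"offset":[0,0,26],"twist":0,"grip":0},{"offset":[0,0,52],"twist":0,"grip":0},{"offset":[-12,-3,52],"twist":0,"grip":0},{"offset":[-24,-6,52],"twist":0,"grip":0},{"offset":[-35,-9,52],"twist":0,"grip":0}])

```text
time: 7.77
tool_pos: [0.5074, 0.0452, 0.2513]
tool_rot: [0.001, 0.207, 0.978, 0.0]
contact_force: [-1.5, 1.0, -0.2]
gripper_width: 0.0
```

play_rows(increments=[{"offset":[-10,-3,0],"twist":0,"grip":0},{"offset":[-20,-6,0],"twist":0,"grip":0},{"offset":[-30,-10,0],"twist":0,"grip":0},{"offset":[-40,-12,0],"twist":0,"grip":0},{"offset":[-50,-13,0],"twist":0,"grip":0}])

```text
time: 8.18
tool_pos: [0.5473, 0.0129, 0.2504]
tool_rot: [0.0, 0.207, 0.978, 0.0]
contact_force: [-1.7, 0.2, -0.1]
gripper_width: 0.0
```

play_rows(increments=[{"offset":[-5,-1,0],"twist":0,"grip":0},{"offset":[-10,-1,0],"twist":0,"grip":0},{"offset":[-14,-1,0],"twist":0,"grip":0},{"offset":[-18,-1,0],"twist":0,"grip":0},{"offset":[-21,-1,0],"twist":0,"grip":0}])

```text
time: 8.6
tool_pos: [0.5653, 0.0042, 0.2495]
tool_rot: [-0.0, 0.207, 0.978, 0.0]
contact_force: [-0.4, 0.1, 0.4]
gripper_width: -0.005
```

```bash
python3 - <<'E'
from h import *
a=manip.grab_frame("side")[150:310,210:410]; b=manip.grab_frame("top")[190:310,220:400]
a=cv2.resize(a,(600,480),interpolation=2)
b=cv2.resize(b,(600,400),interpolation=2)
cv2.imwrite("pics/s3.png",a); cv2.imwrite("pics/t3.png",b)
E
```

```text
(no output)
```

View pics/s3.png

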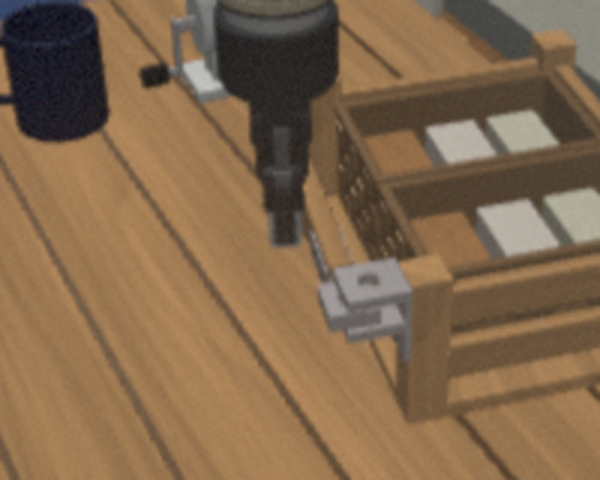

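The lug is now between the fork's leaves, with its corner still poking out at crop (325,295), so the bar is nearly shut. I'll push on gently until the force rises.

play_rows(increments=[{"offset":[-3,0,0],"twist":0,"grip":0},{"offset":[-5,0,0],"twist":0,"grip":0},{"offset":[-7,0,0],"twist":0,"grip":0},{"offset":[-8,0,0],"twist":0,"grip":0},{"offset":[-8,0,0],"twist":0,"grip":0}])

```text
time: 9.12
tool_pos: [0.5722, 0.001, 0.2496]
tool_rot: [-0.001, 0.207, 0.978, 0.0]
contact_force: [-2.4, 1.3, 2.2]
gripper_width: -0.001
```

play_rows(increments=[{"offset":[-2,0,0],"twist":0,"grip":0},{"offset":[-3,0,0],"twist":0,"grip":0},{"offset":[-4,0,0],"twist":0,"grip":0},{"offset":[-4,0,0],"twist":0,"grip":0}])

```text
time: 9.45
tool_pos: [0.574, 0.0005, 0.2494]
tool_rot: [-0.006, 0.207, 0.978, 0.001]
contact_force: [-17.9, 7.1, 12.4]
gripper_width: -0.003
```

The force rose to 18 N with almost no travel, so the bar is on its stop. I'll back off, lift and go to the pin.

play_rows(increments=[{"offset":[8,0,0],"twist":0,"grip":0},{"offset":[22,0,0],"twist":0,"grip":0},{"offset":[40,0,0],"twist":0,"grip":0},{"offset":[40,0,-40],"twist":0,"grip":0},{"offset":[40,0,-80],"twist":0,"grip":0.3}])

```text
time: 9.87
tool_pos: [0.537, 0.0159, 0.3259]
tool_rot: [-0.004, 0.207, 0.978, -0.001]
contact_force: [1.6, -0.3, 1.2]
gripper_width: 0.128
```

play_rows(increments=[{"offset":[-19,-34,0],"twist":0,"grip":0.5},{"offset":[-38,-68,0],"twist":0,"grip":0.5},{"offset":[-57,-102,0],"twist":0,"grip":0.5},{"offset":[-76,-136,0],"twist":0,"grip":0.5},{"offset":[-95,-170,0],"twist":0,"grip":0.5}])

```text
time: 10.28
tool_pos: [0.5573, -0.1804, 0.3302]
tool_rot: [0.001, 0.207, 0.978, -0.001]
contact_force: [1.2, 0.3, 0.7]
gripper_width: 0.498
```

```bash
python3 - <<'E'
from h import *
s=manip.state(); print(s["tool_pos"],s["contact_force"],s["gripper_width"])
print(toolshift([.566,-.313,.30]).round(1))
for n in("side","top"):
    manip.grab_frame(n)
    for q in["lug_hole","fork_mouth"]:
        print(n,q,[(round(d["p"],2),w(n,d["xyz"]).round(4)) for d in manip.tip_of(q,n)])
    cv2.imwrite(f"pics/{n}4.png",manip.grab_frame(n))
a=cv2.resize(cv2.imread("pics/side4.png")[170:330,270:430],(480,480),interpolation=2)
b=cv2.resize(cv2.imread("pics/top4.png")[210:290,320:373],(318,480),interpolation=2)
cv2.imwrite("pics/m4.png",np.hstack([a,b]))
E
```

```text
[ 0.55726028 -0.18035119  0.33023712] [1.22574738 0.25100015 0.74639772] 0.497534493080254
[ -61.7 -117.7   30.5]
side lug_hole [(0.61, array([ 0.571, -0.109,  0.098]))]
side fork_mouth [(0.75, array([ 0.5772, -0.1032,  0.1121]))]
top lug_hole [(0.64, array([ 0.5695, -0.1033,  0.1033]))]
top fork_mouth [(0.98, array([ 0.5702, -0.0982,  0.1157]))]
```

View pics/m4.png

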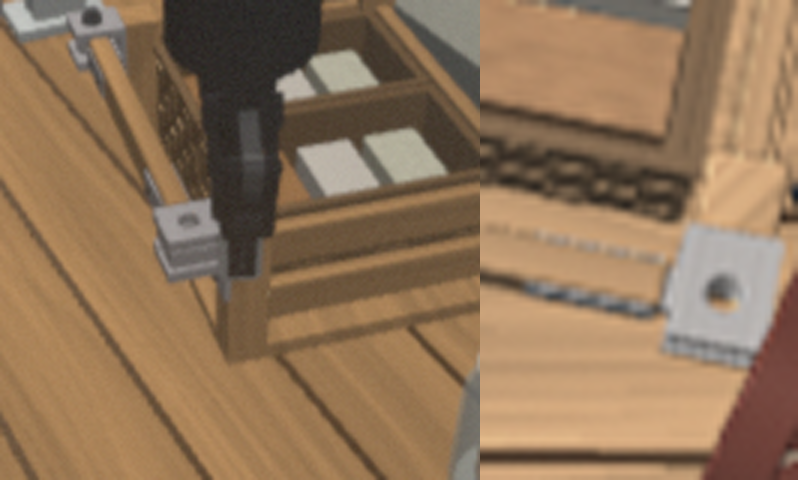

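The bar is shut with its lug flush between the leaves; the fork hole is at crop (187,220) in the side view and (722,292) in the top view. Next, the pin.

play_rows(increments=[{"offset":[-18,-34,0],"twist":0,"grip":0.5},{"offset":[-36,-68,5],"twist":0,"grip":0.5},{"offset":[-54,-102,15],"twist":0,"grip":0.5},{"offset":[-62,-117,30],"twist":0,"grip":0.5},{"offset":[-62,-117,30],"twist":0,"grip":0.5}])

```text
time: 11.1
tool_pos: [0.5659, -0.3122, 0.2966]
tool_rot: [-0.002, 0.208, 0.978, 0.0]
contact_force: [-0.1, 0.9, -0.4]
gripper_width: 0.503
```

```bash
python3 - <<'E'
from h import *
s=manip.state(); print(s["tool_pos"],s["contact_force"],s["gripper_width"])
F=tri([("side",(332.4,243.2)),("top",(360.2,258.4))]); print("fork",F)
print(toolshift([.5665,-.3125,.235]).round(1))
for n,c in(("side",(330,270)),("top",(390,200))):
    cv2.imwrite(f"pics/{n}5.png",manip.grab_frame(n))
a=cv2.resize(cv2.imread("pics/side5.png")[270:400,335:445],(406,480),interpolation=2)
b=cv2.resize(cv2.imread("pics/top5.png")[210:320,410:500],(393,480),interpolation=2)
cv2.imwrite("pics/m5.png",np.hstack([a,b]))
E
```

```text
[ 0.56587435 -0.3121674   0.29664524] [-0.14546459  0.93313508 -0.35272943] 0.5033212852675184
fork [ 0.57314723 -0.10355078  0.11307886]
[-0.9 -0.  61.6]
```

View pics/m5.png

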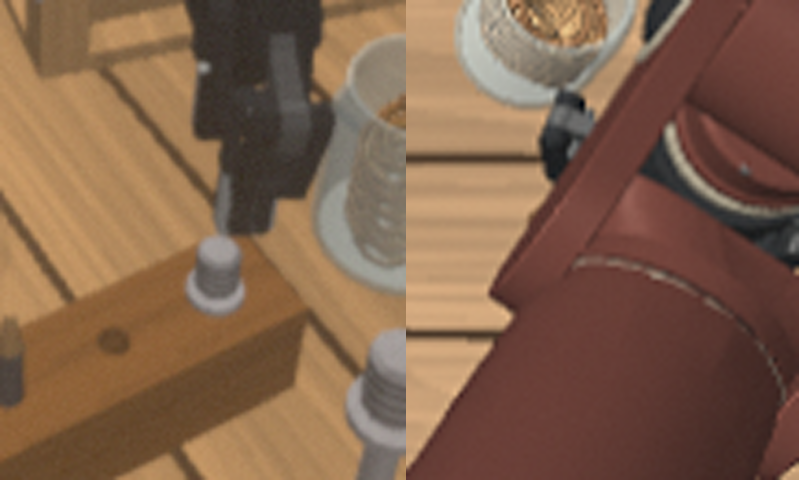

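```bash
python3 - <<'E'
from h import *
s=manip.state(); q=s["tool_rot"]; r=R.from_quat([q[1],q[2],q[3],q[0]])
f=lambda P:((pix("side",P)-[335,270])*3.69).round(0)
for y in(-36,-21,21,36):
    for x in(-11,11): print(y,x,f(s["tool_pos"]+r.apply(np.array([x,y,167])/1000)))
print(f(s["tool_pos"]+r.apply([0,0,.155])), "knob pred", f([.5665,-.3125,.083]))
E
```

```text
-36 -11 [269. 229.]
-36 11 [211. 232.]
-21 -11 [261. 198.]
-21 11 [204. 201.]
21 -11 [239. 118.]
21 11 [185. 121.]
36 -11 [232.  92.]
36 11 [179.  94.]
[225. 137.] knob pred [216. 245.]
```

The side crop has the near finger at crop x 217–275, where I predicted 211–269, and the knob at crop (218,245) as predicted. That agrees to about 2 mm, so I'll descend and grip.

play_rows(increments=[{"offset":[0,0,30],"twist":0,"grip":0.5},{"offset":[0,0,50],"twist":0,"grip":0.5},{"offset":[0,0,60],"twist":0,"grip":0.5},{"offset":[0,0,61],"twist":0,"grip":0.4},{"offset":[0,0,61],"twist":0,"grip":0.3}])

```text
time: 11.62
tool_pos: [0.5668, -0.3093, 0.239]
tool_rot: [-0.0, 0.207, 0.978, 0.0]
contact_force: [0.3, -0.7, 0.3]
gripper_width: 0.298
```

play_rows(increments=[{"offset":[0,0,0],"twist":0,"grip":0.1},{"offset":[0,0,0],"twist":0,"grip":0},{"offset":[0,0,0],"twist":0,"grip":0},{"offset":[0,0,0],"twist":0,"grip":0},{"offset":[0,0,0],"twist":0,"grip":0}])

```text
time: 12.03
tool_pos: [0.5671, -0.3108, 0.2404]
tool_rot: [0.001, 0.207, 0.978, -0.0]
contact_force: [-0.0, 0.2, 5.3]
gripper_width: 0.18
```

play_rows(increments=[{"offset":[0,0,-15],"twist":0,"grip":0},{"offset":[0,0,-45],"twist":0,"grip":0},{"offset":[0,0,-80],"twist":0,"grip":0},{"offset":[0,0,-115],"twist":0,"grip":0},{"offset":[0,0,-140],"twist":0,"grip":0}])

```text
time: 12.45
tool_pos: [0.5666, -0.3107, 0.3832]
tool_rot: [0.002, 0.207, 0.978, -0.001]
contact_force: [0.5, -0.9, 0.9]
gripper_width: 0.176
```

```bash
python3 - <<'E'
from h import *
s=manip.state(); print(s["tool_pos"],s["contact_force"],s["gripper_width"],s["time"])
for n in("side","top"):
    manip.grab_frame(n); print(n,[(round(d["p"],2),w(n,d["xyz"]).round(4)) for d in manip.tip_of("pin",n)])
print(toolshift([.573,-.103,.385]).round(1))
E
```

```text
[ 0.56656404 -0.31066889  0.38315738] [ 0.46758844 -0.90401761  0.93688253] 0.17626816893048017 12.45
side [(0.78, array([ 0.5882, -0.3991,  0.0642])), (0.6, array([ 0.5671, -0.3123,  0.2015]))]
top []
[ 78.2 192.3  -5. ]
```

play_rows(increments=[{"offset":[14,35,0],"twist":0,"grip":0},{"offset":[28,70,0],"twist":0,"grip":0},{"offset":[42,105,0],"twist":0,"grip":0},{"offset":[56,140,0],"twist":0,"grip":0},{"offset":[70,173,0],"twist":0,"grip":0}])

```text
time: 13.07
tool_pos: [0.5719, -0.1221, 0.3759]
tool_rot: [-0.002, 0.208, 0.978, 0.0]
contact_force: [1.9, 1.1, -0.8]
gripper_width: 0.183
```

play_rows(increments=[{"offset":[8,19,15],"twist":0,"grip":0},{"offset":[8,19,30],"twist":0,"grip":0},{"offset":[8,19,30],"twist":0,"grip":0},{"offset":[8,19,30],"twist":0,"grip":0}])

```text
time: 13.4
tool_pos: [0.5723, -0.103, 0.3459]
tool_rot: [-0.003, 0.207, 0.978, 0.0]
contact_force: [-0.0, -0.1, -1.1]
gripper_width: 0.18
```

```bash
python3 - <<'E'
from h import *
s=manip.state(); print(s["tool_pos"],s["contact_force"],s["gripper_width"],s["time"])
for n in("side","top"):
    I=manip.grab_frame(n); cv2.imwrite(f"pics/{n}6.png",I); print(n,[(round(d["p"],2),w(n,d["xyz"]).round(4)) for d in manip.tip_of("pin",n)])
print(pix("side",[.573,-.103,.116]),pix("top",[.573,-.103,.116]))
a=cv2.resize(cv2.imread("pics/side6.png")[180:270,290:375],None,fx=5.3,fy=5.3,interpolation=2)
b=cv2.resize(cv2.imread("pics/top6.png")[220:310,325:389],None,fx=5.3,fy=5.3,interpolation=2)
cv2.imwrite("pics/m6.png",np.hstack([a,b]))
E
```

```text
[ 0.57230403 -0.10301725  0.34585265] [-0.0480578  -0.07391548 -1.0778385 ] 0.17979531093845177 13.4
side [(0.57, array([ 0.59  , -0.3992,  0.0624])), (0.46, array([ 0.5744, -0.1041,  0.1593]))]
top [(0.77, array([ 0.5877, -0.3981,  0.0603])), (0.56, array([ 0.5692, -0.1048,  0.1655]))]
[331.86523795 241.88937445] [360.14351575 257.89407685]
```

View pics/m6.png

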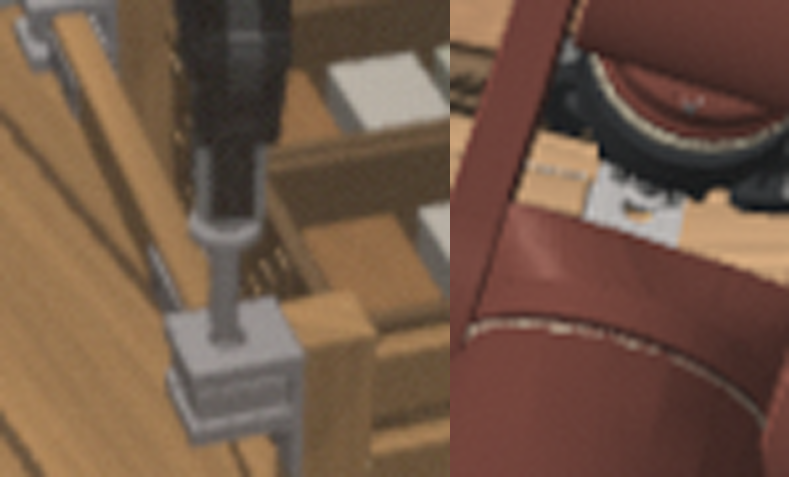

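The side view has the pin tip right at the fork hole, crop (230,343) against the hole at about (225,335). The top view has the collar just behind the hole at crop (640,210). I'll overlay the model to get the offset.

```bash
python3 - <<'E'
from h import *
s=manip.state(); t=np.linspace(0,2*np.pi,40); C=np.array([.5723,-.1030])
def circ(c,r,z): return [np.array([c[0]+r*np.cos(a),c[1]+r*np.sin(a),z]) for a in t]
out=[]
for n,(x0,y0,W,Hh),f in(("side",(308,200,48,60),8),("top",(335,235,50,60),8)):
    I=cv2.resize(cv2.imread(f"pics/{n}6.png")[y0:y0+Hh,x0:x0+W],None,fx=f,fy=f,interpolation=2)
    for c,r,z,col in((C,.012,.163,(0,255,0)),(C,.005,.127,(0,255,0)),(C,.005,.163,(0,255,0)),(C,.003,.119,(0,255,255)),((.5731,-.1035),.00625,.116,(0,0,255))):
        P=np.array([(pix(n,p)-[x0,y0]+.5)*f-.5 for p in circ(c,r,z)]).round().astype(int)
        cv2.polylines(I,[P],False,col,1)
    out.append(I)
cv2.imwrite("pics/m7.png",np.hstack(out))
print(pix("side",[*C,.163]),pix("top",[*C,.163]))
E
```

```text
[331.5836189  220.92380622] [362.13718084 253.35160808]
```

View pics/m7.png

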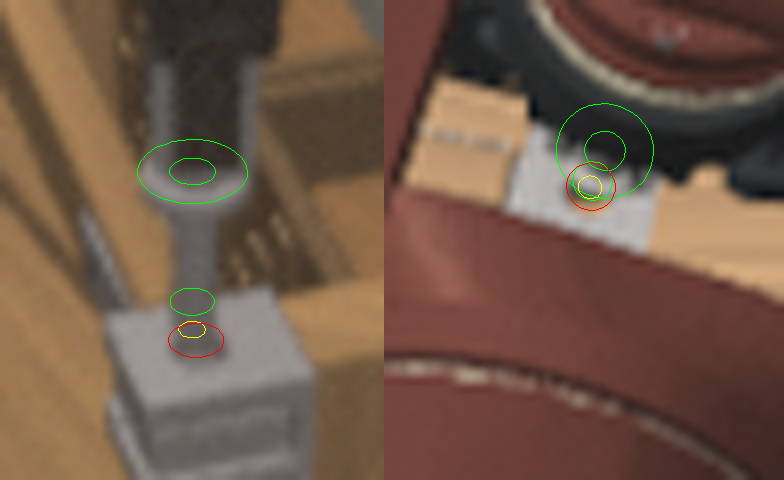

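The overlay agrees: shank centre at 195 against the hole at 196 in the side half, and the predicted tip circle inside the hole circle at (590,187) in the top half. I'll lower slowly and watch the forces.

play_rows(increments=[{"offset":[0,0,3],"twist":0,"grip":0},{"offset":[0,0,6],"twist":0,"grip":0},{"offset":[0,0,9],"twist":0,"grip":0},{"offset":[0,0,12],"twist":0,"grip":0},{"offset":[0,0,12],"twist":0,"grip":0}])

```text
time: 14.02
tool_pos: [0.5728, -0.1034, 0.3356]
tool_rot: [-0.001, 0.207, 0.978, 0.0]
contact_force: [-1.0, -0.1, -1.0]
gripper_width: 0.178
```

play_rows(increments=[{"offset":[0,0,3],"twist":0,"grip":0},{"offset":[0,0,6],"twist":0,"grip":0},{"offset":[0,0,9],"twist":0,"grip":0},{"offset":[0,0,12],"twist":0,"grip":0},{"offset":[0,0,12],"twist":0,"grip":0}])

```text
time: 14.43
tool_pos: [0.5729, -0.1033, 0.3237]
tool_rot: [-0.001, 0.207, 0.978, 0.0]
contact_force: [-0.3, -0.5, -1.5]
gripper_width: 0.178
```

play_rows(increments=[{"offset":[0,0,3],"twist":0,"grip":0},{"offset":[0,0,6],"twist":0,"grip":0},{"offset":[0,0,9],"twist":0,"grip":0},{"offset":[0,0,12],"twist":0,"grip":0},{"offset":[0,0,12],"twist":0,"grip":0}])

```text
time: 14.85
tool_pos: [0.5731, -0.1032, 0.3122]
tool_rot: [-0.0, 0.207, 0.978, 0.0]
contact_force: [0.5, 0.6, -1.5]
gripper_width: 0.179
```

play_rows(increments=[{"offset":[0,0,2],"twist":0,"grip":0},{"offset":[0,0,4],"twist":0,"grip":0},{"offset":[0,0,6],"twist":0,"grip":0},{"offset":[0,0,8],"twist":0,"grip":0},{"offset":[0,0,8],"twist":0,"grip":0}])

```text
time: 15.27
tool_pos: [0.5737, -0.1035, 0.3067]
tool_rot: [0.001, 0.207, 0.978, -0.0]
contact_force: [-2.6, 0.7, 6.3]
gripper_width: 0.179
```

play_rows(increments=[{"offset":[0,0,2],"twist":0,"grip":0},{"offset":[0,0,4],"twist":0,"grip":0},{"offset":[0,0,6],"twist":0,"grip":0},{"offset":[0,0,7],"twist":0,"grip":0},{"offset":[0,0,7],"twist":0,"grip":0}])

```text
time: 15.68
tool_pos: [0.5739, -0.1036, 0.3013]
tool_rot: [0.001, 0.207, 0.978, -0.0]
contact_force: [-4.6, 0.8, 13.1]
gripper_width: 0.178
```

play_rows(increments=[{"offset":[0,0,2],"twist":0,"grip":0},{"offset":[0,0,4],"twist":0,"grip":0},{"offset":[0,0,4],"twist":0,"grip":0},{"offset":[0,0,4],"twist":0,"grip":0}])

```text
time: 16.02
tool_pos: [0.5742, -0.1037, 0.3012]
tool_rot: [0.001, 0.207, 0.978, -0.0]
contact_force: [-14.8, 3.9, 29.3]
gripper_width: 0.177
```

The force rose from 13 to 29 N with no travel, so the pin is home or jammed. I'll look.

```bash
python3 - <<'E'
from h import *
s=manip.state(); C=s["tool_pos"][:2]; t=np.linspace(0,2*np.pi,40)
I0=manip.grab_frame("side"); x0,y0=300,205
I=cv2.resize(I0[y0:y0+60,x0:x0+70],None,fx=9,fy=9,interpolation=2)
for z,col in((.116,(0,255,0)),(.120,(0,255,255)),(.129,(0,0,255))):
    P=np.array([(pix("side",[.5731+.012*np.cos(a),-.1035+.012*np.sin(a),z])-[x0,y0]+.5)*9-.5 for a in t]).round().astype(int)
    cv2.polylines(I,[P],False,col,1)
cv2.imwrite("pics/m8.png",I); print([(round(d["p"],2),w("side",d["xyz"]).round(4)) for d in manip.tip_of("pin","side")])
E
```

```text
[(0.65, array([ 0.5855, -0.3994,  0.0641])), (0.47, array([ 0.5745, -0.1066,  0.1178]))]
```

View pics/m8.png

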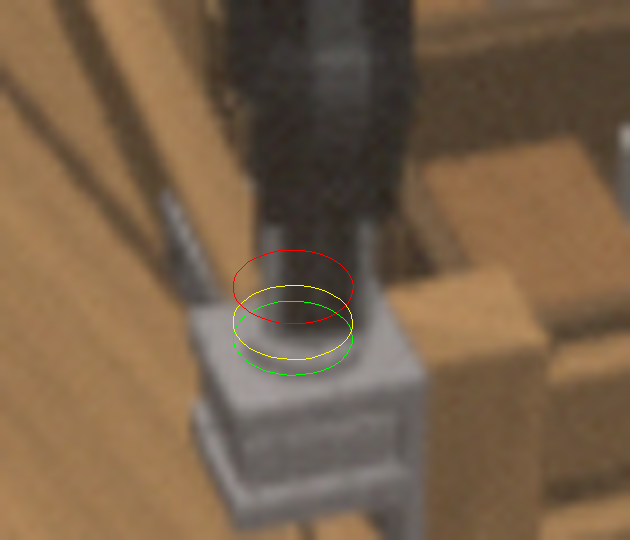

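The collar now lies against the fork top, its lower rim at crop (305,382), and the network gives 0.118. There is a 15 N side load, so I'll ease that and press once more to be sure it is fully home.

play_rows(increments=[{"offset":[1,0,0],"twist":0,"grip":0},{"offset":[2,0,0],"twist":0,"grip":0},{"offset":[3,0,1],"twist":0,"grip":0},{"offset":[3,0,2],"twist":0,"grip":0},{"offset":[3,0,2],"twist":0,"grip":0}])

```text
time: 16.53
tool_pos: [0.5728, -0.1031, 0.3011]
tool_rot: [0.005, 0.207, 0.978, -0.001]
contact_force: [-9.8, 1.6, 31.0]
gripper_width: 0.178
```

play_rows(increments=[{"offset":[0,0,-2],"twist":0,"grip":0},{"offset":[0,0,-4],"twist":0,"grip":0},{"offset":[0,0,-5],"twist":0,"grip":0},{"offset":[0,0,-5],"twist":0,"grip":0}])

```text
time: 16.87
tool_pos: [0.5721, -0.103, 0.3013]
tool_rot: [0.005, 0.207, 0.978, -0.001]
contact_force: [1.0, -1.1, 12.0]
gripper_width: 0.176
```

play_rows(increments=[{"offset":[0,0,0],"twist":0,"grip":0.3},{"offset":[0,0,0],"twist":0,"grip":0.5},{"offset":[0,0,0],"twist":0,"grip":0.5},{"offset":[0,0,-15],"twist":0,"grip":0.5},{"offset":[0,0,-50],"twist":0,"grip":0.5}])

```text
time: 17.28
tool_pos: [0.5684, -0.1016, 0.34]
tool_rot: [-0.007, 0.207, 0.978, 0.001]
contact_force: [0.6, 0.1, 0.5]
gripper_width: 0.501
```

play_rows(increments=[{"offset":[0,0,-40],"twist":0,"grip":0.5},{"offset":[38,0,-55],"twist":0,"grip":0.5},{"offset":[75,0,-60],"twist":0,"grip":0.5},{"offset":[110,30,-60],"twist":0,"grip":0.5},{"offset":[140,60,-60],"twist":0,"grip":0.5}])

```text
time: 17.7
tool_pos: [0.4671, 0.0048, 0.4067]
tool_rot: [0.0, 0.209, 0.978, -0.0]
contact_force: [0.8, 0.3, -0.2]
gripper_width: 0.501
```

```bash
python3 - <<'E'
from h import *
t=np.linspace(0,2*np.pi,40); s=manip.state(); print(s["tool_pos"],s["contact_force"],s["gripper_width"],s["time"])
out=[]
for n,(x0,y0) in(("side",(307,205)),("top",(337,228))):
    I0=manip.grab_frame(n); cv2.imwrite(f"pics/{n}9.png",I0)
    I=cv2.resize(I0[y0:y0+60,x0:x0+48],None,fx=8,fy=8,interpolation=2)
    for z,r,col in((.116,.012,(0,255,0)),(.144,.009,(0,255,255))):
        P=np.array([(pix(n,[.5731+r*np.cos(a),-.1035+r*np.sin(a),z])-[x0,y0]+.5)*8-.5 for a in t]).round().astype(int)
        cv2.polylines(I,[P],False,col,1)
    out.append(I); print(n,[(round(d["p"],2),w(n,d["xyz"]).round(4)) for d in manip.tip_of("pin",n)])
cv2.imwrite("pics/m9.png",np.hstack(out))
E
```

```text
[0.46714596 0.00475436 0.40665551] [ 0.84046886  0.33836353 -0.21632923] 0.500800988237774 17.7
side [(0.68, array([ 0.5775, -0.1072,  0.1158]))]
top [(0.5, array([ 0.5864, -0.3948,  0.0634])), (0.43, array([ 0.5727, -0.1035,  0.1208]))]
```

View pics/m9.png

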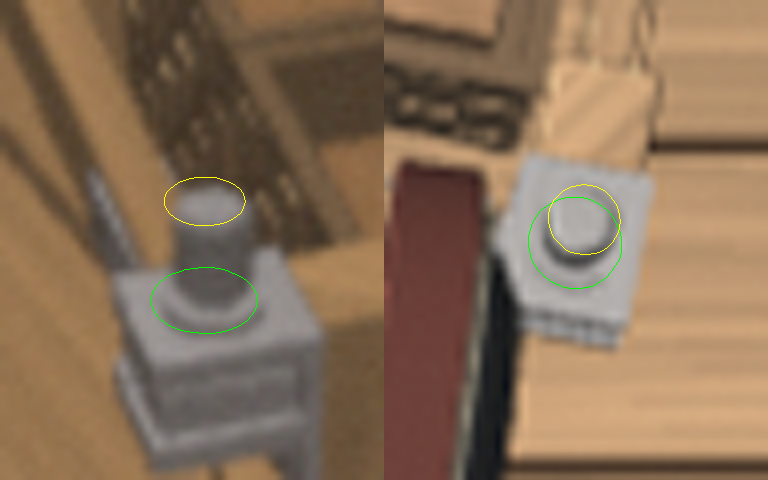

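The collar lies flat on the fork, with its lower rim at crop (208,335) matching the z = 0.116 model circle, and the knob top is no higher than predicted. The gripper is clear, so I'm handing in.

```bash
python3 -c "
from h import *
print(manip.job_done(), manip.state()['time'])"
```

```text
the job is handed in; nothing more can be done
the job is handed in; nothing more can be done
```

View pics/side9.png

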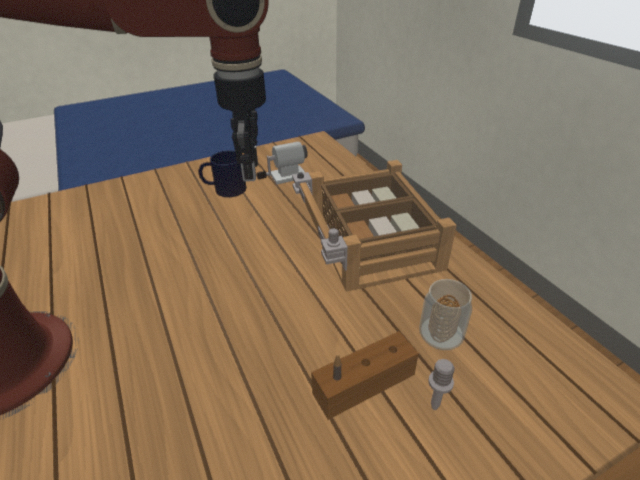

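The keeper bar is shut with its lug in the fork, and the small pin from the pencil block is pushed down through the fork and lug and let go. I handed in just after 17.7 s, well under the 67 s limit.

- **Bar:** I pushed it until it met its stop, where the force rose to about 18 N. The pictures showed the lug flush between the fork's leaves.
- **Pin:** The rollers began to resist about 5 mm above where the pin stopped, not the stated 13 mm, so I pressed it on down. The tool height then stayed at 0.301 m while the push rose from 13 to 31 N.
- **Home check:** After release, the collar lies on the fork top in both views and matches the model circle at 116 mm. The networks put the collar's underside at 116 mm (side) and 121 mm (top); the top reading was low confidence, so I went by the hard stop and the side view.
- **Side load:** About 15 N built up sideways during the press, so I eased it before the final push.
- **Everything else:** The last full picture, viewed after handing in, shows the mug, jar, sharpener, pencil and larger pin still standing where they were. The gripper is touching nothing.

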